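# Clamp the sample bottles on the laboratory shaker

### The job

Get the two sample bottles on the shaker clamped for shaking: pull the red locking plunger up, turn it a quarter turn into its rest notch so that it stays out by itself, then slide the clamp by its orange handle gently up to the bottles so that they stand upright and snug against the back pad, and finally turn the plunger back so that it springs fully home and locks the clamp there. Leave everything else on the bench as it is.

Things in the scene. Friction and masses are not known exactly. Their poses are not given: they have to be found in the camera images.
- shaker: White shaker with an orange stripe, 300 x 300 mm, fixed to the bench. Origin: centre of its underside, at bench height; x points from its control panel (robot side) to the back bar, y to its left, z up. Its platform (grey mat) is 110 mm above the bench. Two dark guide blocks, 36 x 36 mm, 50 mm tall, stand on the platform at x -100, y +118 and -118 mm; the left one carries the plunger.
- back_pad (a point): Foot of the face of the fixed back bar's black pad: x +105, y 0 mm of the shaker, at platform height; axes as the shaker's. The pads of the back bar and of the clamp are 250 mm long and reach from 6 to 50 mm above the platform.
- plunger (a joint): Lift of the locking plunger (m). 0 = home: its 6 mm pin stands in a slot of the clamp's strip, so the clamp cannot move. A spring pulls it down: 6 N at 0, 11 N at 16 mm. Above 8 mm the pin is clear of the strip. Below 14 mm at home a cross-pin in the sleeve's deep slot stops the knob turning; from 15 mm it turns freely. End stop 19 mm. Parked in its rest notch it stays by itself at about 12 mm.
- knob (a joint): Turn of the plunger's knob (rad), anticlockwise from above positive. 0: white line on its top along the shaker's x, free to drop. Shallow V rest notches at +1.57 and -1.57 (either will do) catch and centre it within about 0.2. To leave, turn it back (lift 4 mm first); within about 0.15 of 0 the spring snaps it down: fully home over a slot, else onto the strip (lift 8 mm).
- knob_grip (a point): Grip point on the upright axis of the plunger's red knurled round knob (diameter 30 mm, 24 mm tall), 10 mm below its top; it rises with it. At home 198 mm above the bench, at x -100, y +118 mm of the shaker. The knob's underside is 24 mm above the guide block; a sleeve of 23 mm diameter lies between.
- clamp (a joint): Travel of the clamp (m) along the shaker's +x, towards bottles and back bar. 0 (within 1 mm) = as found, locked open. Its strip has slots every 16 mm (locks at 0, 16, 32, 48, 64, 80, 96 mm, 1.5 mm play either way). Bottles that stand against the back pad are just held at 80 mm; the clamp's pad is stopped by them at 80.5 mm. Slides with about 3 N friction and stays where it is left.
- clamp_handle (a point): Middle of the clamp's orange bow handle: a round bar of 12 mm diameter, 96 mm long along the shaker's y axis, 182 mm above the bench (72 mm above the platform), 45 mm in front (-x) of the clamp's pad face; it moves with the clamp. There is free room under the bar and 27 mm between it and the clamp's plate, whose top is 50 mm above the platform.
- bottle_a: Wide-mouth sample bottle, whitish with a blue cap, diameter 56 mm, 85 mm tall, about 160 g, loose on the shaker's platform. Origin: centre of its underside, z up. It stands in the right half (shaker's -y).
- bottle_b: The same kind of bottle in the left half (shaker's +y).
- timer: Small white timer, 26 x 60 x 14 mm, lying on the platform behind the back bar; bystander. Origin: centre of underside.
- spare: Third such bottle, standing on the bench left of the shaker; bystander. Origin: centre of underside.
- beaker: Clear glass beaker, 72 mm in diameter, 95 mm tall, on the bench right of the shaker; bystander. Origin: centre of underside.
- wash_bottle: White wash bottle with a red spout, 72 mm in diameter, 200 mm tall, on the bench left of the shaker; bystander. Origin: centre of underside.
There are look-alikes about, which are no part of the job. Leave any turquoise look-alike of the bottle_a alone.

How it is judged:
By the outcome, as a careful person would: the job done as asked, in the order asked, and still so for the second after the job is handed in, with the robot touching nothing.
It also fails if it takes over 59 s, if anything falls off the work surface, if the arm or the gripper's body presses on something with over 40 N, if the wrist force passes 120 N, or if a joint passes its speed limit or range.

### The arm

A 7-joint arm with a two-finger parallel gripper is mounted at the origin on the work surface. World frame = base frame: x ahead of the robot, y to its left, z up, the work surface at z = 0. Lengths are in m, angles in rad, forces in N, time in s.
With the tool pointing down it reaches from about 0.425 to 0.875 m from the base axis. Payload 4.7 kg.
Tool frame: the origin (TCP) lies midway between the tips of the shut fingers; the grasp point (between the pads) lies 19 mm behind it (ctrl.grip_depth is the distance from the TCP to the grasp point, in m); z points along the fingers, y is the direction in which the jaws open and shut (so a half turn about z gives the same grasp; the last joint's range is limited). The gripper opens to 87 mm and grips with 3 to 60 N. Pads are 19 mm wide; open, the fingers measure 117 mm over their backs; the gripper's body (75 mm by 190 mm) begins 51 mm behind the grasp point.
Start: joints at [1.22, 0.321, -0.07, 1.45, 0.023, 1.371, -0.057], TCP at [0.232, -0.607, 0.223] pointing down, gripper open.
Joint ranges: [-2.86, 2.86], [-0.3, 2.09], [-1.38, 1.24], [0.06, 2.45], [-1.56, 4.7], [0.09, 2.05], [-2.69, 2.69]. Speed limits (rad/s): [2.57, 2.57, 3.14, 3.14, 3.14, 3.14, 3.14].

### API

Orientations are given as a rotation vector (axis times angle).
In Python, from bench import ctrl gives the robot as it stands. The module is installed in compiled form; this text tells all that it offers.
- The arm moves only by the shell command python3 -m inch 'ROWS' [FORCE]. ROWS is JSON, a list of rows, each a list of 5 numbers: the opening, from -1 (shut) to 1 (fully open), so that 0 is half open, then the shift along the tool's x, y, z in mm, then the turn about the tool's z in rad. In form: [[fingers, tx, ty, tz, twist], ...]. A call has 1 to 5 rows; each row shifts and turns the pose as measured when the row begins, along the tool's axes as they then stand; what a row does not reach is not made up. A row lasts 1/8 s, in which the tool goes at most 62.5 mm and 10.7 degrees, less where a joint would pass 70% of its speed; a pose out of reach is approached as far as the arm can. A call is refused whole if a number of a shift passes 62.5 or a number of a turn 0.188, either way. A call with a gripper value outside its range is refused whole. The fingers move at their own pace and stop on an object; FORCE is the grip in N (left out, the last holds). Time passes only in rows, so rows that do not move let the fingers close. It gives the time, the measured TCP pose, the force and the opening at its end, in the units of the state.
- ctrl.get_state(): the state, without advancing time (a new reading comes with each control period).
- ctrl.get_image(name): name is "side" or "top"; returns a dict with "color" (400x640x3 uint8, red, green, blue), "range_z" (400x640 float32, m along the optical axis (not along the pixel's ray), 0 where there is no reading), "K" (3x3 intrinsics, pixels), "R" (3x3) and "t" (3): a world point X has camera coordinates R X + t. Camera axes: x right, y down, z forward; pixel columns grow to the right and rows downward; lengths in m; the calibration is good to about 2 mm. A picture is of the moment at which its call begins.
- ctrl.close_job(): hands the job in, once; it reports no verdict.
The state is a dict: "time": time; "joint_positions": joint angles; "qd": joint speeds; "joint_torque": joint torques, N m; "position": TCP position; "tool_rot": TCP orientation; "ft_force": force on the tool from outside, world axes, zero at the start; "torque": the same for the moment, N m; "grip_width": opening from 0.0 (shut) to 1.0 (fully open).
Only numpy, scipy, OpenCV 4.12 (cv2) and the standard library are available. Lean on these libraries where they do the work, as an engineer would, in place of code of your own. Each camera call takes 0.05 s, during which the arm holds its last target. There are 200 camera calls.

## Working session

There is one attempt and no reset: what is moved stays moved. The work goes in short steps, Python scripts to look and compute and a shell command to move; the robot and the scene stay as the last step left them, time stands still between calls to the robot, and variables do not carry over. Pictures are saved under pics/ and viewed, about 8 in all and at most 12, crops included, and the job is handed in when it is done.

```bash
mkdir -p pics; cat > h.py <<'E'
from bench import ctrl
import numpy as np, cv2
from scipy.spatial.transform import Rotation as Ro
def snap(n,f,crop=None,scale=1):
    im=ctrl.get_image(n); np.savez('last_'+n+'.npz',**im)
    c=im['color'][:,:,::-1]
    if crop: u0,v0,u1,v1=crop; c=c[v0:v1,u0:u1]
    if scale!=1: c=cv2.resize(c,None,fx=scale,fy=scale,interpolation=cv2.INTER_CUBIC)
    cv2.imwrite('pics/'+f,c); return im
def pt(im,u,v,z=None):
    K,R,t=im['K'],im['R'],im['t']; ray=R.T@np.linalg.inv(K)@np.array([u,v,1.]); C=-R.T@t
    if z is None: return C+ray*im['range_z'][int(v),int(u)]
    return C+ray*(z-C[2])/ray[2]
def cloud(im):
    K,R,t=im['K'],im['R'],im['t']; v,u=np.mgrid[:400,:640]; d=im['range_z']
    P=np.stack([(u-K[0,2])/K[0,0]*d,(v-K[1,2])/K[1,1]*d,d],-1)
    return (P-t)@R
def st():
    s=ctrl.get_state(); print(s['time'],np.round(s['position'],4),np.round(Ro.from_rotvec(s['tool_rot']).as_matrix(),3).tolist(),np.round(s['ft_force'],1),s['grip_width'])
E
python3 - <<'E'
from h import *
a=snap('top','top0.png');b=snap('side','side0.png');st()
for i in (a,b): print(-i['R'].T@i['t'],i['R'][2])
E
```

```text
0.1 [ 0.2317 -0.6068  0.2216] [[0.934, 0.357, -0.001], [0.357, -0.934, 0.002], [-0.0, -0.002, -1.0]] [ 1.4 -0.5  0.8] 0.9984021685123131
[ 0.37784623 -0.01754293  1.46130901] [ 0.15628886  0.01216888 -0.98763643]
[0.23084932 0.96438715 1.24933196] [ 0.23680926 -0.64511963 -0.72645856]
```

View pics/top0.png

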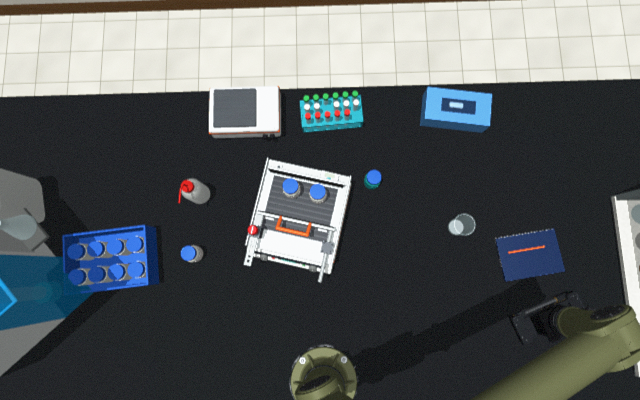

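View pics/side0.png

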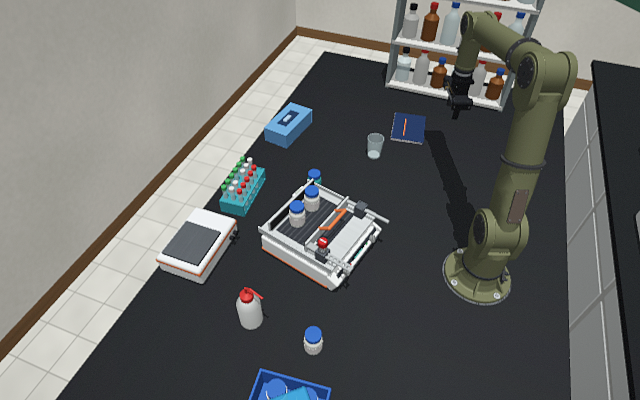

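Top view: the red knob is at (253,230), the orange handle at (294,228), and the blue-capped bottles at (291,187) for b and (318,192) for a. Possible confusions are the red wash-bottle spout (187,187), the red tube caps (330,115), the blue/turquoise look-alike (373,179), the spare (192,254), the box of bottles on the left and the orange pen (526,249). By the description, the knob is the one on the shaker's left guide block.

```bash
python3 - <<'E'
from h import *
for n,roi in (('top',(235,150,365,290)),('side',(250,170,400,300))):
    im=dict(np.load(f'last_{n}.npz')); P=cloud(im); hsv=cv2.cvtColor(im['color'],cv2.COLOR_RGB2HSV)
    m=np.zeros((400,640),bool); m[roi[1]:roi[3],roi[0]:roi[2]]=1
    H,S,V=[hsv[...,i].astype(int) for i in range(3)]
    for nm,c,lo,hi in (('red',((H<5)|(H>172))&(S>150)&(V>80),.19,.23),('orange',(H>=6)&(H<20)&(S>150),.165,.2),('blue',(H>100)&(H<125)&(S>120),.185,.21)):
        q=c&m&(P[...,2]>lo)&(P[...,2]<hi); nn,l=cv2.connectedComponents(q.astype(np.uint8))
        for k in range(1,nn):
            s=l==k
            if s.sum()<15: continue
            X=P[s]; v,u=np.where(s); d=X[:,:2]-X[:,:2].mean(0); ev,E=np.linalg.eigh(d.T@d)
            print(n,nm,s.sum(),u.mean().round(1),v.mean().round(1),'mean',X.mean(0).round(4),'mid',((X.min(0)+X.max(0))/2).round(4),'ext',np.ptp(X,axis=0).round(3),'axdeg',np.degrees(np.arctan2(E[1,1],E[0,1])).round(1))
    q=m&(abs(P[...,2]-.113)<.005); print('platform-ish',q.sum())
im=dict(np.load('last_top.npz'))
c=im['color'][150:285,235:365,::-1]; c=cv2.resize(c,None,fx=4.4,fy=4.4,interpolation=cv2.INTER_CUBIC); cv2.imwrite('pics/crop1.png',c)
E
```

```text
top red 20 249.2 228.8 mean [0.4992 0.2155 0.2078] mid [0.4983 0.2164 0.2087] ext [0.025 0.013 0.008] axdeg 167.9
top red 35 254.8 230.3 mean [0.4944 0.1988 0.2049] mid [0.495  0.1998 0.2015] ext [0.025 0.016 0.018] axdeg 164.0
top orange 169 292.2 229.5 mean [0.4961 0.0856 0.1822] mid [0.5031 0.0849 0.178 ] ext [0.058 0.109 0.026] axdeg 76.2
top blue 183 290.0 185.7 mean [0.6335 0.0899 0.1943] mid [0.6324 0.09   0.1938] ext [0.046 0.045 0.012] axdeg 49.4
top blue 184 317.2 191.2 mean [0.6136 0.0044 0.1939] mid [0.6141 0.0036 0.1941] ext [0.045 0.047 0.014] axdeg 48.9
platform-ish 3325
side red 71 322.4 242.6 mean [0.496  0.2104 0.2046] mid [0.4972 0.2053 0.2034] ext [0.028 0.03  0.022] axdeg 61.6
side red 26 254.3 291.9 mean [0.6158 0.4371 0.1959] mid [0.6147 0.4358 0.1959] ext [0.033 0.011 0.01 ] axdeg 168.5
side orange 119 334.5 219.3 mean [0.4977 0.0907 0.184 ] mid [0.507  0.0864 0.1802] ext [0.064 0.104 0.03 ] axdeg 74.6
side blue 133 311.4 190.7 mean [0.6134 0.0066 0.1955] mid [0.6149 0.0023 0.194 ] ext [0.048 0.051 0.018] axdeg 101.7
side blue 151 296.3 205.9 mean [0.6343 0.0915 0.1956] mid [0.6349 0.0879 0.1935] ext [0.047 0.05  0.016] axdeg 109.6
platform-ish 2862
```

View pics/crop1.png

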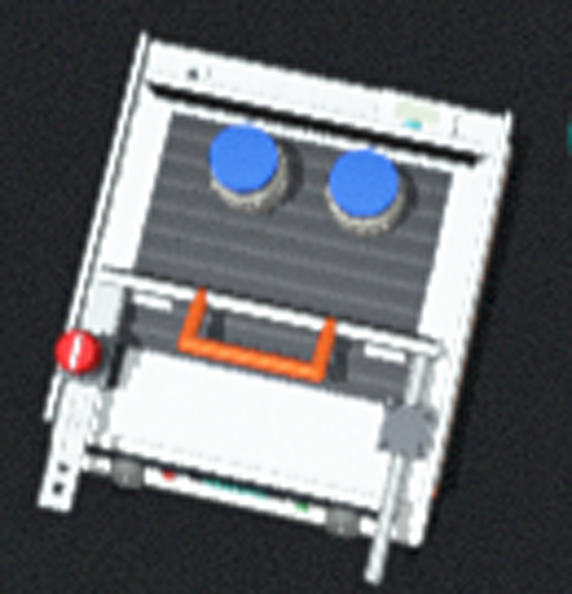

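Crop: the red knob with its white line is at (77,352), with the line along the shaker's x. The handle bar runs from (180,345) to (322,377), and both bottles stand about 25 mm short of the back pad. The shaker is yawed about -14°.

```bash
python3 - <<'E'
from h import *
for n,roi in (('top',(235,150,365,290)),('side',(250,170,400,300))):
    im=dict(np.load(f'last_{n}.npz')); P=cloud(im); hsv=cv2.cvtColor(im['color'],cv2.COLOR_RGB2HSV)
    m=np.zeros((400,640),bool); m[roi[1]:roi[3],roi[0]:roi[2]]=1
    H,S,V=[hsv[...,i].astype(int) for i in range(3)]
    q=m&(H>=6)&(H<20)&(S>150)&(P[...,2]>.181)&(P[...,2]<.2); X=P[q]
    vx,vy,x0,y0=cv2.fitLine(X[:,:2].astype(np.float32),cv2.DIST_HUBER,0,.001,.001).ravel()
    print(n,'bar axis deg',np.degrees(np.arctan2(vy,vx)),x0,y0)
    # bar line: intersect pixels of bar with z=.185 
    # knob blob in its neighbourhood by depth
    q=m&(np.hypot(P[...,0]-.497,P[...,1]-.207)<.025)&(P[...,2]>.2); X=P[q]
    (cx,cy),r=cv2.minEnclosingCircle(X[:,:2].astype(np.float32)); print('knob',X.shape,X.mean(0).round(4),cx,cy,r)
    w=q&(S<110); v,u=np.where(w); 
    if len(u)>3:
        X=np.array([pt(im,a,b,.208) for a,b in zip(u,v)]); l=cv2.fitLine(X[:,:2].astype(np.float32),cv2.DIST_L2,0,.001,.001).ravel(); print('white line',len(u),l)
    # platform hull via minAreaRect of things above .1 near shaker
    q=m&(P[...,2]>.104)&(P[...,2]<.117); X=P[q][:,:2].astype(np.float32); print('rect',cv2.minAreaRect(X))
E
```

```text
top bar axis deg 76.84796 0.49086416 0.085299775
knob (77, 3) [0.4963 0.2069 0.2069] 0.4959084391593933 0.20722541213035583 0.015529622323811054
white line 14 [ 0.9636454  -0.26718456  0.4966985   0.20799077]
rect ((0.5658391118049622, 0.0705205649137497), (0.2874372899532318, 0.3008807301521301), 75.90827941894531)
side bar axis deg 75.4761 0.4931867 0.093661256
knob (75, 3) [0.4973 0.2076 0.2079] 0.49717190861701965 0.20536205172538757 0.016222257167100906
white line 15 [ 0.94967145 -0.31324777  0.49963027  0.20415075]
rect ((0.582679271697998, 0.05833861231803894), (0.4339919984340668, 0.5829883813858032), 28.961572647094727)
```

```bash
cat >> h.py <<'E'
TH=np.radians(-14.); XH=np.array([np.cos(TH),np.sin(TH),0]); YH=np.array([-np.sin(TH),np.cos(TH),0])
KN=np.array([.4962,.2065,0]); O=KN+.1*XH-.118*YH
def go(sx,sy,z):  # shaker-frame mm target of TCP, z world mm
    s=ctrl.get_state(); R=Ro.from_rotvec(s['tool_rot']).as_matrix(); p=np.array(s['position'])
    T=O+sx/1e3*XH+sy/1e3*YH; T[2]=z/1e3
    e=p-O; print('t',round(s['time'],2),'shaker xyz',np.round([e@XH*1e3,e@YH*1e3,p[2]*1e3],1),'yaw_rel',np.degrees(np.arctan2(R[1,0],R[0,0])-TH).round(1),'tilt',R[2,:2].round(3),
     'F(sh)',np.round([s['ft_force']@XH,s['ft_force']@YH,s['ft_force'][2]],1) if hasattr(s['ft_force'],'dot') else np.round(s['ft_force'],1),'grip mm',round(s['grip_width']*87,1),'q7',round(s['joint_positions'][6],2))
    print('-> tool mm',np.round(R.T@(T-p)*1e3,1))
E
python3 -m inch '[[1,50,-28,-11,0],[1,50,-28,-11,0],[1,50,-28,-11,0],[1,50,-28,-11,0]]'
python3 -m inch '[[1,50,-28,-11,0],[1,50,-28,-11,0],[1,50,-28,-11,0]]'
python3 -c "from h import *; go(-100,118,260)"
```

```text
time: 0.6
position: [0.3768, -0.43, 0.2623]
tool_rot: [-3.087, -0.55, 0.008]
ft_force: [1.1, -0.7, 0.1]
grip_width: 1.0
time: 0.98
position: [0.4911, -0.2946, 0.2953]
tool_rot: [-3.086, -0.549, 0.01]
ft_force: [0.4, -1.0, 0.3]
grip_width: 1.001
t 0.97 shaker xyz [  16.3 -369.5  295.3] yaw_rel 34.2 tilt [-0.005 -0.008] F(sh) [ 0.6 -0.9  0.3] grip mm 87.1 q7 -0.76
-> tool mm [ 177.7 -468.4   38.2]
```

```bash
python3 -m inch '[[1,20,-52,0,0],[1,20,-52,0,0],[1,20,-52,0,0],[1,20,-52,0,0],[1,20,-52,0,0]]' >/dev/null
python3 -m inch '[[1,20,-52,0,0],[1,20,-52,0,0],[1,20,-52,0,0]]' >/dev/null
python3 -m inch '[[0.4,0,0,0,-0.163],[0.4,0,0,0,-0.163],[0.4,0,0,0,-0.163],[0.4,0,0,0,-0.163],[0.4,0,0,0,-0.163]]'
python3 -c "from h import *; go(-100,118,260)"
```

```text
time: 2.6
position: [0.4936, 0.1733, 0.2942]
tool_rot: [-2.576, -1.776, 0.009]
ft_force: [0.2, -0.6, 0.5]
grip_width: 0.705
t 2.6 shaker xyz [-94.5  85.2 294.2] yaw_rel 83.1 tilt [ 0.003 -0.014] F(sh) [ 0.4 -0.5  0.5] grip mm 61.3 q7 -0.78
-> tool mm [31.8 -8.9 34.4]
```

```bash
python3 -m inch '[[0.3,32,-9,10,0],[0.3,0,0,10,-0.12],[0.3,0,0,10,0]]' >/dev/null
python3 - <<'E'
from h import *
go(-100,118,179)
snap('side','s1.png',(250,150,400,270),5)
E
```

```text
t 2.98 shaker xyz [-99.9 118.4 263.1] yaw_rel 90.2 tilt [ 0.004 -0.013] F(sh) [-0.5 -0.4 -0.5] grip mm 56.5 q7 -0.75
-> tool mm [-0.7  1.  84.1]
```

View pics/s1.png

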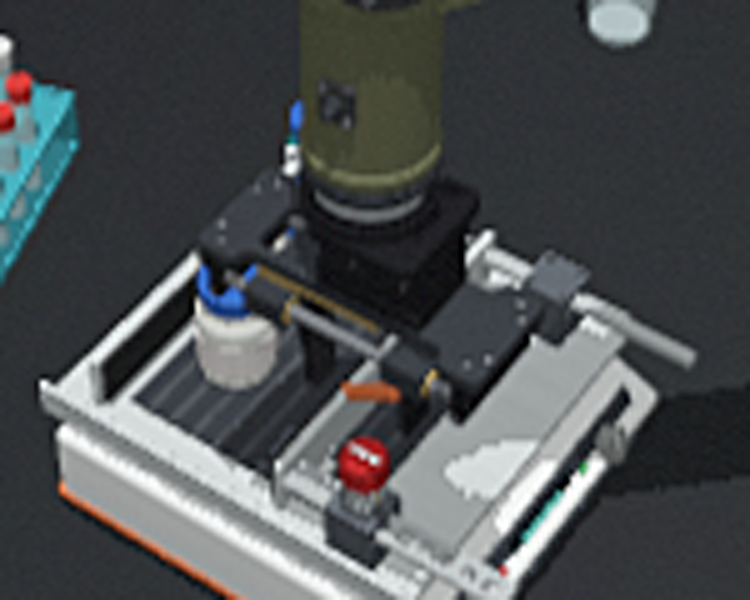

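The fingertips at (318,380) and (415,425) straddle the line above the knob at (363,465), so they are lined up. Next I descend and grip.

```bash
python3 -m inch '[[0.3,-1,1,28,0],[0.3,0,0,28,0],[0.3,0,0,26,0],[0.3,0,0,0,0]]' >/dev/null
python3 -c "from h import *; go(-100,118,179)"
python3 -m inch '[[-1,0,0,0,0],[-1,0,0,0,0],[-1,0,0,0,0],[-1,0,0,0,0]]' 20
python3 -c "from h import *; go(-100,118,179)"
```

```text
t 3.52 shaker xyz [-100.7  115.9  177.2] yaw_rel 89.5 tilt [ 0.002 -0.015] F(sh) [-0.6 -0.5  0. ] grip mm 56.5 q7 -0.8
-> tool mm [ 2.1  0.6 -1.8]
time: 4.03
position: [0.4968, 0.2051, 0.1806]
tool_rot: [-2.477, -1.914, 0.005]
ft_force: [0.1, 0.1, -2.8]
grip_width: 0.336
t 4.03 shaker xyz [-99.  116.8 180.6] yaw_rel 89.4 tilt [ 0.004 -0.011] F(sh) [ 0.   0.1 -2.8] grip mm 29.2 q7 -0.8
-> tool mm [ 1.2 -1.   1.6]
```

```bash
python3 -m inch '[[-1,0,0,0,0],[-1,0,0,-6,0],[-1,0,0,-6,0],[-1,0,0,0,0]]' 40 
python3 -c "from h import *; go(-100,118,196)"
```

```text
time: 4.53
position: [0.4967, 0.205, 0.191]
tool_rot: [-2.476, -1.913, 0.006]
ft_force: [2.0, 1.4, -8.8]
grip_width: 0.329
t 4.53 shaker xyz [-99.1 116.7 191. ] yaw_rel 89.4 tilt [ 0.005 -0.012] F(sh) [ 1.6  1.8 -8.8] grip mm 28.7 q7 -0.79
-> tool mm [ 1.3 -1.  -5. ]
```

```bash
python3 -m inch '[[-1,0,0,-4,0],[-1,0,0,-3,0],[-1,0,0,0,0]]' 
python3 -c "from h import *; go(-100,118,198)"
```

```text
time: 4.9
position: [0.4967, 0.205, 0.1973]
tool_rot: [-2.475, -1.913, 0.006]
ft_force: [3.6, 1.8, -11.2]
grip_width: 0.33
t 4.9 shaker xyz [-99.2 116.6 197.3] yaw_rel 89.4 tilt [ 0.005 -0.013] F(sh) [  3.    2.6 -11.2] grip mm 28.7 q7 -0.79
-> tool mm [ 1.3 -0.8 -0.7]
```

```bash
python3 -m inch '[[-1,0,0,-1,0],[-1,0,0,0,-0.17],[-1,0,0,0,-0.17],[-1,0,0,0,0]]' 
python3 -c "from h import *; go(-100,118,198);print(ctrl.get_state()['torque'])"
```

```text
time: 5.4
position: [0.4971, 0.205, 0.1981]
tool_rot: [-2.106, -2.313, 0.001]
ft_force: [3.6, 2.6, -11.9]
grip_width: 0.331
t 5.4 shaker xyz [-98.8 116.7 198.1] yaw_rel 109.3 tilt [ 0.01 -0.01] F(sh) [  2.8   3.4 -11.9] grip mm 28.8 q7 -0.45
-> tool mm [ 1.6 -0.7  0.1]
[ 0.44096189 -0.96638456 -0.06183722]
```

Turns freely (20° done, no torque). 70° more.

```bash
python3 -m inch '[[-1,0,0,0,-0.17],[-1,0,0,0,-0.17],[-1,0,0,0,-0.17],[-1,0,0,0,-0.17],[-1,0,0,0,-0.17]]' 
python3 -m inch '[[-1,0,0,0,-0.17],[-1,0,0,0,-0.17],[-1,0,0,0,0]]' >/dev/null
python3 -c "from h import *; go(-100,118,198);print(ctrl.get_state()['torque'])"
```

```text
time: 6.02
position: [0.4979, 0.2054, 0.1984]
tool_rot: [-0.954, -2.982, -0.011]
ft_force: [4.7, 3.1, -11.6]
grip_width: 0.332
t 6.4 shaker xyz [-97.9 117.8 198.6] yaw_rel 178.2 tilt [0.009 0.007] F(sh) [  3.4   4.4 -11.4] grip mm 29.1 q7 0.72
-> tool mm [2.1 0.2 0.7]
[ 0.15113941 -1.02086464  0.01537703]
```

```bash
python3 -m inch '[[-1,1,0,3,0],[-1,0,0,2,-0.02],[-1,0,0,0,0]]' >/dev/null
python3 - <<'E'
from h import *
go(-100,118,193)
E
```

```text
t 6.78 shaker xyz [-97.8 117.8 194.5] yaw_rel 178.7 tilt [0.006 0.007] F(sh) [  2.6   4.1 -10.6] grip mm 28.7 q7 0.72
-> tool mm [2.2 0.2 1.5]
```

```bash
for i in 1 2; do python3 -m inch '[[-1,0,0,2,0],[-1,0,0,0,0]]' >/dev/null
python3 -c "from h import *; go(-100,118,193)"; done
```

```text
t 7.03 shaker xyz [-97.8 117.8 192.9] yaw_rel 178.5 tilt [0.005 0.006] F(sh) [ 2.7  4.2 -9.8] grip mm 28.8 q7 0.72
-> tool mm [ 2.2  0.2 -0.1]
t 7.28 shaker xyz [-97.7 117.8 192.5] yaw_rel 178.4 tilt [0.004 0.005] F(sh) [ 0.9  3.7 -7.9] grip mm 28.7 q7 0.71
-> tool mm [ 2.3  0.1 -0.5]
```

```bash
python3 -m inch '[[-1,0,0,2,0],[-1,0,0,1,0],[-1,0,0,0,0]]' >/dev/null
python3 -c "from h import *; go(-100,118,193)"
```

```text
t 7.65 shaker xyz [-97.6 117.9 192.4] yaw_rel 178.3 tilt [0.003 0.004] F(sh) [ 1.   1.7 -3.3] grip mm 28.8 q7 0.71
-> tool mm [ 2.4  0.1 -0.6]
```

```bash
python3 -m inch '[[-1,0,0,1,0],[0.2,0,0,0,0],[0.2,0,0,0,0],[0.2,0,0,0,0]]' >/dev/null
python3 -m inch '[[0.2,0,0,-30,0],[0.2,0,0,-30,0],[0.2,0,0,-20,0]]' >/dev/null
python3 - <<'E'
from h import *
go(-76.5,0,230)
im=snap('top','t2.png',(230,150,360,280),4)
E
```

```text
t 8.53 shaker xyz [-97.6 116.4 271.8] yaw_rel 178.2 tilt [0.007 0.003] F(sh) [ 0.3  0.6 -0.4] grip mm 52.6 q7 0.76
-> tool mm [ -25.  -115.8   41.3]
```

```bash
python3 - <<'E'
from h import *
snap('side','s2.png',(250,150,400,270),5)
E
```

```text
(no output)
```

View pics/s2.png

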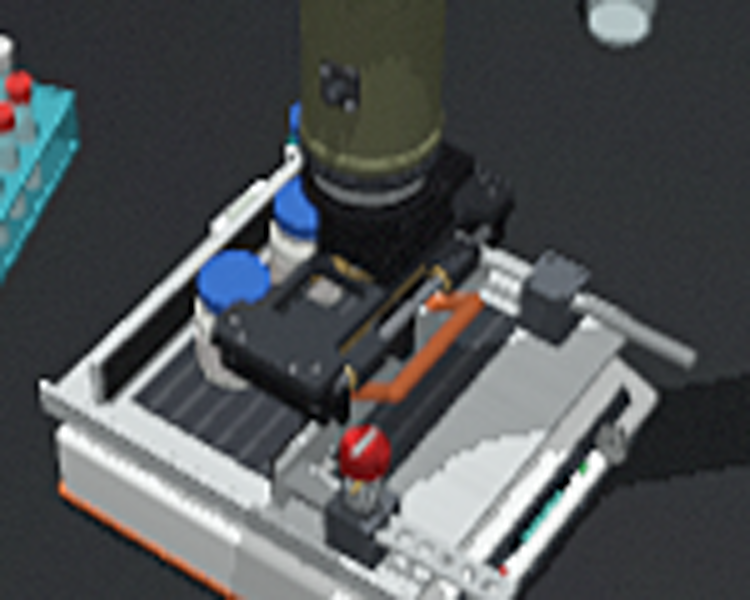

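The knob (365,455) now stands raised by itself with its white line turned across, so it is parked. Next is the handle.

```bash
python3 -m inch '[[0.2,-8,-40,5,0.17],[0.2,0,-40,5,0.17],[0.2,0,-40,5,0.17],[0.2,0,0,0,0.17],[0.2,0,0,0,0.17]]' >/dev/null
python3 -m inch '[[-0.3,0,0,0,0.17],[-0.3,0,0,0,0.17],[-0.3,0,0,0,0.17],[-0.3,0,0,0,0.17]]' >/dev/null
python3 -c "from h import *; go(-76.5,0,230)"
```

```text
t 9.75 shaker xyz [-117.5   -6.4  246.1] yaw_rel 87.4 tilt [ 0.002 -0.015] F(sh) [-0.5 -0.4 -0.4] grip mm 31.1 q7 -0.44
-> tool mm [ 8.2 40.9 15.5]
```

```bash
python3 -m inch '[[-0.3,8,41,10,-0.04],[-0.3,0,0,6,0]]' >/dev/null
python3 - <<'E'
from h import *
go(-76.5,0,166)
snap('top','t3.png',(230,150,360,280),4)
snap('side','s3.png',(250,150,400,270),5)
a,b=cv2.imread('pics/t3.png'),cv2.imread('pics/s3.png'); b=cv2.resize(b,(440,352)); a=cv2.resize(a,(352,352)); cv2.imwrite('pics/c3.png',np.hstack([a,b]))
E
```

```text
t 10.0 shaker xyz [-75.7  -1.5 227.2] yaw_rel 89.6 tilt [ 0.001 -0.016] F(sh) [-0.2  0.1 -0.7] grip mm 30.3 q7 -0.51
-> tool mm [ 1.4  0.1 61.2]
```

View pics/c3.png

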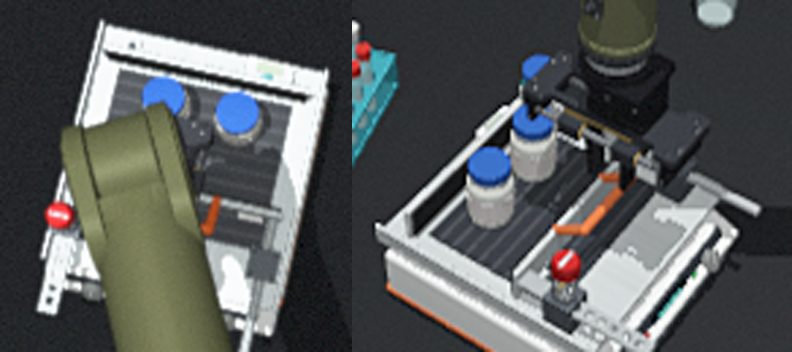

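The knob (60,213 in the left view, line across) is parked. The fingers at (595,160) and (628,175) straddle the orange bar (605,195). Next I go down and grip it.

```bash
python3 -m inch '[[-0.3,0,0,22,0],[-0.3,0,0,20,0],[-0.3,0,0,17,0]]' >/dev/null
python3 -c "from h import *; go(-76.5,0,166)"
python3 -m inch '[[-1,0,0,0,0],[-1,0,0,0,0],[-1,0,0,0,0]]' 15
python3 -c "from h import *; go(-76.5,0,166)"
```

```text
t 10.47 shaker xyz [-80.3   0.3 169.6] yaw_rel 89.8 tilt [-0.005 -0.009] F(sh) [ 0.4 -0.8 -0.1] grip mm 30.7 q7 -0.56
-> tool mm [-0.3  3.9  3.6]
time: 10.85
position: [0.4894, 0.0867, 0.1703]
tool_rot: [2.476, 1.928, -0.007]
ft_force: [7.8, -0.0, -10.7]
grip_width: 0.132
t 10.85 shaker xyz [-7.770e+01  1.000e-01  1.703e+02] yaw_rel 89.8 tilt [-0.005 -0.   ] F(sh) [  7.6   1.8 -10.7] grip mm 11.5 q7 -0.56
-> tool mm [-0.   1.2  4.3]
```

```bash
python3 -m inch '[[-1,0,4,0,0],[-1,0,6,0,0],[-1,0,6,0,0],[-1,0,6,0,0],[-1,0,6,0,0]]' >/dev/null
python3 -c "from h import *; go(3,0,170)"
python3 -m inch '[[-1,0,6,0,0],[-1,0,6,0,0],[-1,0,3,0,0]]' >/dev/null
python3 -c "from h import *; go(3,0,170)"
```

```text
t 11.47 shaker xyz [-51.5  -0.  170.2] yaw_rel 89.8 tilt [-0.008 -0.007] F(sh) [-2.9 -0.9  0.5] grip mm 11.2 q7 -0.59
-> tool mm [ 0.2 54.5 -0.2]
t 11.85 shaker xyz [-34.9  -0.  170.2] yaw_rel 89.8 tilt [-0.007 -0.007] F(sh) [-3.4 -1.   0.6] grip mm 11.4 q7 -0.61
-> tool mm [ 0.2 37.9 -0. ]
```

```bash
for i in 1 2; do python3 -m inch '[[-1,0,3,0,0],[-1,0,3,0,0],[-1,0,3,0,0],[-1,0,3,0,0],[-1,0,3,0,0]]' >/dev/null
python3 -c "from h import *; go(3,0,170)"; done
```

```text
t 12.47 shaker xyz [-19.   -0.  170.3] yaw_rel 89.8 tilt [-0.007 -0.007] F(sh) [-3.8 -0.8  1. ] grip mm 11.6 q7 -0.62
-> tool mm [ 0.1 22.   0.1]
t 13.1 shaker xyz [-4.300e+00 -1.000e-01  1.702e+02] yaw_rel 89.8 tilt [-0.008 -0.01 ] F(sh) [-5.2  0.3  2.9] grip mm 11.6 q7 -0.63
-> tool mm [0.1 7.3 0.1]
```

```bash
for i in 1 2; do python3 -m inch '[[-1,0,1.5,0,0],[-1,0,1.5,0,0]]' >/dev/null
python3 -c "from h import *; go(3,0,170)"; done; python3 -m inch '[[-1,0,1,0,0]]' >/dev/null
python3 - <<'E'
from h import *
go(3,0,170)
snap('side','s4.png',(230,140,380,260),5)
E
```

```text
t 13.35 shaker xyz [-2.000e+00 -1.000e-01  1.702e+02] yaw_rel 89.8 tilt [-0.009 -0.012] F(sh) [-5.5 -0.4  2.2] grip mm 11.5 q7 -0.63
-> tool mm [0.1 5.  0.1]
t 13.6 shaker xyz [ 3.000e-01 -1.000e-01  1.703e+02] yaw_rel 89.9 tilt [-0.009 -0.014] F(sh) [-5.4 -1.3  1.6] grip mm 11.4 q7 -0.63
-> tool mm [0.1 2.7 0.2]
t 13.72 shaker xyz [ 9.000e-01 -1.000e-01  1.702e+02] yaw_rel 89.9 tilt [-0.01  -0.015] F(sh) [-5.  -0.1  2.4] grip mm 11.6 q7 -0.63
-> tool mm [0.1 2.1 0.2]
```

View pics/s4.png

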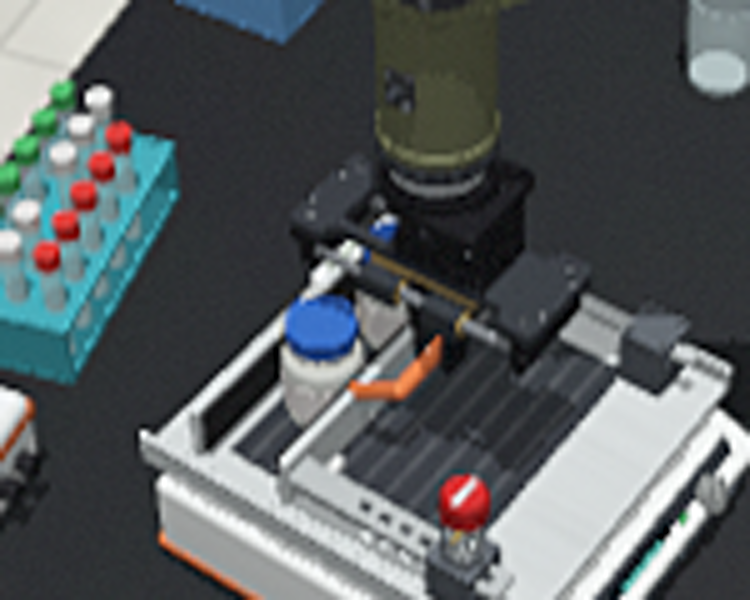

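The bottles are upright and almost at the pad, and the knob (463,500) is still parked. I'll continue until contact stiffens.

```bash
for i in 1 2 3; do python3 -m inch '[[-1,0,1,0,0],[-1,0,0,0,0]]' >/dev/null
python3 -c "from h import *; go(3,0,170)"; done
```

```text
t 14.03 shaker xyz [ 1.700e+00 -1.000e-01  1.703e+02] yaw_rel 89.9 tilt [-0.01  -0.016] F(sh) [-3.6 -0.7  1. ] grip mm 11.3 q7 -0.63
-> tool mm [0.1 1.3 0.2]
t 14.28 shaker xyz [ 2.300e+00 -1.000e-01  1.702e+02] yaw_rel 89.9 tilt [-0.01  -0.017] F(sh) [-3.4 -0.2  0.4] grip mm 11.6 q7 -0.63
-> tool mm [0.1 0.7 0.2]
t 14.53 shaker xyz [ 3.000e+00 -1.000e-01  1.703e+02] yaw_rel 89.9 tilt [-0.011 -0.018] F(sh) [-3.4 -1.   1. ] grip mm 11.5 q7 -0.63
-> tool mm [ 0.1 -0.   0.3]
```

```bash
for i in 1 2 3; do python3 -m inch '[[-1,0,1,0,0],[-1,0,0.3,0,0]]' >/dev/null
python3 -c "from h import *; go(3,0,170)"; done
```

```text
t 14.78 shaker xyz [  3.8  -0.2 170.2] yaw_rel 89.9 tilt [-0.011 -0.019] F(sh) [-5.2 -1.5  2.2] grip mm 11.6 q7 -0.63
-> tool mm [ 0.2 -0.8  0.2]
t 15.03 shaker xyz [  4.4  -0.2 170.2] yaw_rel 89.9 tilt [-0.012 -0.02 ] F(sh) [-5.3 -1.2  2.7] grip mm 11.5 q7 -0.63
-> tool mm [ 0.2 -1.4  0.3]
t 15.28 shaker xyz [ 4.400e+00 -1.000e-01  1.703e+02] yaw_rel 89.9 tilt [-0.013 -0.023] F(sh) [-4.2 -0.5  1.4] grip mm 11.7 q7 -0.63
-> tool mm [ 0.1 -1.4  0.3]
```

```bash
for i in 1 2; do python3 -m inch '[[-1,0,2,0,0]]' >/dev/null
python3 -c "from h import *; go(3,0,170)"; done; python3 - <<'E'
from h import *
snap('top','t5.png',(230,150,360,280),4)
im=snap('side','s5.png',(230,140,380,260),5)
a,b=cv2.imread('pics/t5.png'),cv2.imread('pics/s5.png'); b=cv2.resize(b,(440,352)); a=cv2.resize(a,(352,352)); cv2.imwrite('pics/c5.png',np.hstack([a,b]))
go(3,0,170)
E
```

```text
t 15.4 shaker xyz [  4.5  -0.2 170.1] yaw_rel 90.0 tilt [-0.014 -0.027] F(sh) [-12.4  -1.7   6.2] grip mm 11.2 q7 -0.63
-> tool mm [ 0.2 -1.5  0.2]
t 15.53 shaker xyz [ 4.400e+00 -1.000e-01  1.701e+02] yaw_rel 90.0 tilt [-0.015 -0.032] F(sh) [-10.4  -1.5   6.2] grip mm 11.4 q7 -0.63
-> tool mm [ 0.1 -1.4  0.2]
t 15.62 shaker xyz [ 4.500e+00 -1.000e-01  1.701e+02] yaw_rel 90.0 tilt [-0.015 -0.032] F(sh) [-10.   -2.1   5.9] grip mm 11.3 q7 -0.63
-> tool mm [ 0.1 -1.4  0.2]
```

View pics/c5.png

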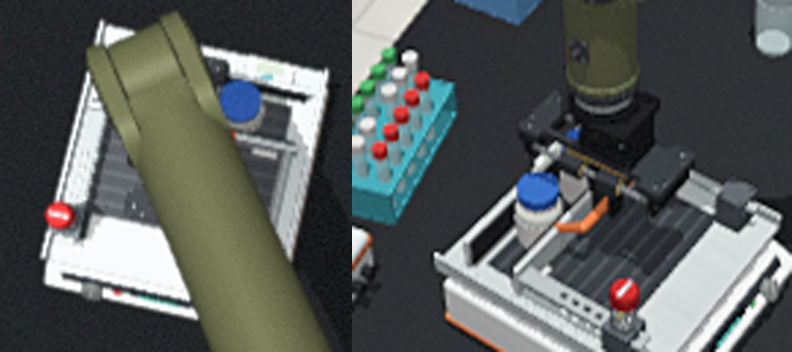

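Firm stop at 10 N with no further motion, and the bottle in view stands upright against the pad. I release the handle and go back to the knob.

```bash
python3 -m inch '[[-1,0,-0.5,0,0]]' >/dev/null; python3 -c "from h import *; go(3,0,170)"
python3 -m inch '[[-0.4,0,0,0,0],[-0.4,0,0,0,0],[-0.4,0,0,0,0]]' >/dev/null; python3 -c "from h import *; go(3,0,170)"
python3 -m inch '[[-0.4,0,0,-20,0],[-0.4,0,0,-30,0],[-0.4,0,0,-30,0],[-0.4,0,0,-25,0]]' >/dev/null
python3 - <<'E'
from h import *
go(-100,118,260)
E
```

```text
t 15.75 shaker xyz [  4.3  -0.2 170.2] yaw_rel 90.0 tilt [-0.015 -0.031] F(sh) [-0.1 -0.5 -1.8] grip mm 11.3 q7 -0.63
-> tool mm [ 0.2 -1.3  0.2]
t 16.12 shaker xyz [  7.7  -0.2 170.9] yaw_rel 89.9 tilt [-0.013 -0.024] F(sh) [ 0.8  0.3 -0. ] grip mm 25.3 q7 -0.63
-> tool mm [ 0.2 -4.7  1. ]
t 16.62 shaker xyz [ 10.9   1.1 281.7] yaw_rel 89.9 tilt [-0.012 -0.023] F(sh) [ 0.5 -0.4  0.2] grip mm 25.9 q7 -0.59
-> tool mm [ 117.  -110.5   22.8]
```

```bash
python3 -m inch '[[0.3,39,-37,0,0],[0.3,39,-37,0,0],[0.3,39,-37,0,0],[0.3,0,0,0,-0.17],[0.3,0,0,0,-0.17]]' >/dev/null
python3 -m inch '[[0.3,0,0,0,-0.17],[0.3,0,0,0,-0.17],[0.3,0,0,0,-0.17],[0.3,0,0,0,-0.17],[0.3,0,0,0,-0.17]]' >/dev/null
python3 -m inch '[[0.3,0,0,0,-0.17],[0.3,0,0,0,-0.17]]' >/dev/null
python3 - <<'E'
from h import *
go(-99,118,230)
E
```

```text
t 18.12 shaker xyz [-99.3 129.8 305.5] yaw_rel 180.7 tilt [-0.007  0.   ] F(sh) [ 0.1 -0.7  0.6] grip mm 56.3 q7 0.68
-> tool mm [  0.4 -11.8  75.5]
```

```bash
python3 -m inch '[[0.3,0,-12,38,0],[0.3,0,0,37,0]]' >/dev/null
python3 -c "from h import *; go(-99,117.5,193)"
```

```text
t 18.38 shaker xyz [-96.2 120.4 234.6] yaw_rel 180.8 tilt [-0.016  0.005] F(sh) [ 0.9 -0.8  0. ] grip mm 56.6 q7 0.68
-> tool mm [ 3.5 -3.  41.5]
```

```bash
python3 -m inch '[[0.3,3.5,-3,20,0],[0.3,0,0,19,0],[0.3,0,0,1,0]]' >/dev/null
python3 -c "from h import *; go(-99,117.5,193)"
```

```text
t 18.75 shaker xyz [-98.4 117.4 194.4] yaw_rel 180.7 tilt [-0.017  0.005] F(sh) [-0.1 -0.8  0.1] grip mm 56.5 q7 0.66
-> tool mm [0.7 0.1 1.4]
```

```bash
python3 -m inch '[[-1,0.5,0,1.5,0],[-1,0,0,0,0],[-1,0,0,0,0],[-1,0,0,0,0]]' 15 >/dev/null
python3 -c "from h import *; go(-99,117.5,193)"
python3 -m inch '[[-1,0,0,0,0],[-1,0,0,-3,0],[-1,0,0,-2,0]]' 40 >/dev/null
python3 -c "from h import *; go(-99,117.5,198)"
```

```text
t 19.25 shaker xyz [-97.6 118.1 195.4] yaw_rel 180.7 tilt [-0.02   0.005] F(sh) [-0.6 -1.7 -0.1] grip mm 29.3 q7 0.66
-> tool mm [ 1.4 -0.6  2.3]
t 19.62 shaker xyz [-97.8 118.  198.6] yaw_rel 180.7 tilt [-0.019  0.007] F(sh) [  2.9   3.3 -10. ] grip mm 28.7 q7 0.66
-> tool mm [ 1.2 -0.5  0.5]
```

```bash
python3 -m inch '[[-1,0,0,-1.5,0],[-1,0,0,0,0.17],[-1,0,0,0,0.17],[-1,0,0,0,0]]' >/dev/null
python3 -c "from h import *; go(-99,117.5,200);print(ctrl.get_state()['torque'])"
```

```text
t 20.12 shaker xyz [-97.9 117.6 198.5] yaw_rel 160.8 tilt [-0.015  0.013] F(sh) [  4.    1.8 -10.8] grip mm 28.6 q7 0.35
-> tool mm [ 1.  -0.4 -1.5]
[ 0.2248104  -0.86901742  0.02009199]
```

```bash
python3 -m inch '[[-1,0,0,-1,0.17],[-1,0,0,0,0.17],[-1,0,0,0,0.17],[-1,0,0,0,0.17],[-1,0,0,0,0.17]]' >/dev/null
python3 -m inch '[[-1,0,0,0,0.17],[-1,0,0,0,0.17],[-1,0,0,0,0]]' >/dev/null
python3 -c "from h import *; go(-99,117.5,200);print(ctrl.get_state()['torque'])"
```

```text
t 21.12 shaker xyz [-98.9 117.  196.8] yaw_rel 92.2 tilt [0.006 0.014] F(sh) [  4.6   2.  -10.6] grip mm 28.6 q7 -0.78
-> tool mm [ 0.5  0.  -3.2]
[ 0.14450645 -0.6787418  -0.01241623]
```

```bash
python3 -m inch '[[-1,0,0,3,0.025],[-1,0,0,3,0],[-1,0,0,0,0]]' >/dev/null
python3 -c "from h import *; go(-99,117.5,184)"
python3 -m inch '[[-1,0,0,3,0],[-1,0,0,3,0],[-1,0,0,0,0]]' >/dev/null
python3 -c "from h import *; go(-99,117.5,184)"
```

```text
t 21.5 shaker xyz [-98.9 117.  190.4] yaw_rel 91.1 tilt [0.006 0.013] F(sh) [ 2.4  2.  -8.4] grip mm 28.9 q7 -0.81
-> tool mm [ 0.5 -0.1  6.4]
t 21.88 shaker xyz [-98.9 117.  184.6] yaw_rel 91.2 tilt [0.005 0.013] F(sh) [ 2.6  0.4 -6.7] grip mm 28.9 q7 -0.81
-> tool mm [ 0.5 -0.1  0.6]
```

```bash
python3 -m inch '[[-1,0,0,2,0],[-1,0,0,1,0],[-1,0,0,0,0]]' >/dev/null
python3 -c "from h import *; go(-99,117.5,184)"
python3 -m inch '[[-1,0,0,1,0],[-1,0,0,0,0]]' >/dev/null
python3 -c "from h import *; go(-99,117.5,184)"
```

```text
t 22.25 shaker xyz [-98.8 117.1 183.7] yaw_rel 91.2 tilt [0.004 0.014] F(sh) [ 0.6  0.3 -4. ] grip mm 28.9 q7 -0.81
-> tool mm [ 0.4 -0.2 -0.3]
t 22.5 shaker xyz [-98.7 117.2 183.7] yaw_rel 91.2 tilt [0.004 0.015] F(sh) [ 0.3 -0.8 -1. ] grip mm 28.5 q7 -0.81
-> tool mm [ 0.4 -0.3 -0.3]
```

Fully seated at z 183.7 (about 12 mm below the parked grasp, with the spring load now gone). Release and retreat.

```bash
python3 -m inch '[[0.3,0,0,0,0],[0.3,0,0,0,0],[0.3,0,0,0,0],[0.3,0,0,0,0]]' >/dev/null
python3 -m inch '[[0.3,0,0,-30,0],[0.3,0,0,-40,0],[0.3,0,0,-40,0],[0.3,0,0,-40,0]]' >/dev/null
python3 -m inch '[[0.3,-55,0,0,0],[0.3,-55,0,0,0],[0.3,-55,0,0,0],[0.3,-55,0,0,0],[0.3,-55,0,0,0]]' >/dev/null
python3 -m inch '[[0.3,-55,0,0,0],[0.3,-55,0,0,0],[0.3,-55,0,0,0],[0.3,0,0,0,0]]' >/dev/null
python3 - <<'E'
from h import *
go(-99,117.5,184)
snap('top','t6.png',(230,150,360,285),4)
im=snap('side','s6.png',(230,140,380,260),5)
a,b=cv2.imread('pics/t6.png'),cv2.imread('pics/s6.png'); a=cv2.resize(a,(340,352)); b=cv2.resize(b,(440,352)); cv2.imwrite('pics/c6.png',np.hstack([a,b]))
for n in ('top','side'):
    im=dict(np.load(f'last_{n}.npz')); P=cloud(im); hsv=cv2.cvtColor(im['color'],cv2.COLOR_RGB2HSV); H,S,V=[hsv[...,i].astype(int) for i in range(3)]
    L=np.stack([(P-O)@XH,(P-O)@YH,P[...,2]],-1)*1e3
    k=(np.hypot(L[...,0]+100,L[...,1]-118)<25)&(L[...,2]>190); print(n,'knob top z',np.percentile(L[k][:,2],[50,90]).round(1),k.sum())
    h=(H>=6)&(H<20)&(S>150)&(abs(L[...,1])<35)&(abs(L[...,0])<110)&(L[...,2]>180)&(L[...,2]<200); print('bar x',np.median(L[h][:,0]).round(1))
    for lo,hi in ((-110,0),(0,110)):
        c=(H>100)&(H<125)&(S>120)&(L[...,1]>lo)&(L[...,1]<hi)&(abs(L[...,0]-60)<60)&(L[...,2]>190)&(L[...,2]<205)
        X=L[c]; print('cap mid',((np.percentile(X,2,0)+np.percentile(X,98,0))/2).round(1),'std z',X[:,2].std().round(2))
E
```

```text
t 24.62 shaker xyz [ -89.  -332.9  335.1] yaw_rel 91.7 tilt [0.007 0.022] F(sh) [ 1.2 -0.2 -0.2] grip mm 56.8 q7 0.33
-> tool mm [ 4.494e+02 -2.000e-01  1.544e+02]
top knob top z [206.1 210.3] 84
bar x 3.5
cap mid [ 76.6 -49.1 194.5] std z 2.18
cap mid [ 76.8  38.5 194.8] std z 2.47
side knob top z [208.  211.8] 91
bar x 3.5
cap mid [ 78.1 -48.8 196.5] std z 2.41
cap mid [ 78.7  39.5 196.2] std z 2.5
```

View pics/c6.png

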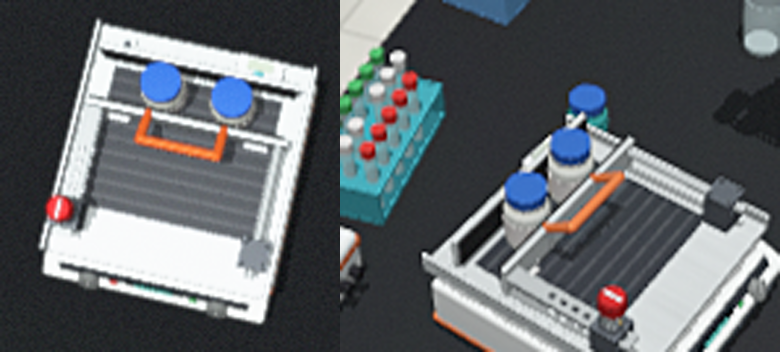

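Final picture: both bottles stand upright between the clamp pad and the back pad. Cap centres are at x ≈ 77 mm (77 expected), the bar is at +3.5 mm (travel 80), and the knob top is at 208 mm (home) with its line along x at (60,208). Handing in.

```bash
python3 -c "from bench import ctrl; print(ctrl.close_job())"
```

```text
the job is handed in; nothing more can be done
None
```

The two bottles are clamped and the job is handed in at about 25 s of robot time. I pulled the plunger and parked it a quarter turn anticlockwise. Then I slid the clamp by its handle until it stopped firmly against the bottles at about 10–12 N, turned the plunger back and eased it down until it seated.

Last checks, all from the camera images and force readings:
- **Plunger:** the knob top is at 206 to 208 mm, level with the start, and its white line is along the shaker's x again. The spring load was gone before I let go, so it is fully home.
- **Clamp:** the handle bar is at x +3.5 mm, which is 80 mm of travel. The gripper itself read about 1 to 2 mm more travel at the firm stop, which is within measuring error.
- **Bottles:** both are upright, with cap centres at x 77 to 79 mm; 77 mm means touching the back pad.
- **Bystanders:** the robot made no contact with them that I noticed. I did not re-measure their positions.

No check failed.

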